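# Load the coupon slide under the spring clip

## Task

Load the test coupon into the clip fixture: with one fingertip press the long bar of the spring clip down and keep it held so that the jaw stands open, and with the other fingertip push the slide along its guide, beneath the open jaw, fully home against the end stop. Then let the clip go, so that its jaw clamps the slide there, and move clear. Nothing is pinched or lifted, and the small things round the fixture stay where they are.

Things in the scene. Friction and masses are not known exactly. Their poses are not given: they have to be found in the camera images.
- jig: clip fixture: grey base plate 165 x 112 x 8 mm, fixed to the table; origin: centre of its underside; x along the guide in the direction of the push, y across it towards the press bar, z up. The guide's centre line is at y = -26 mm, its floor 8 mm above the table. The clip's hinge rod, 8 mm thick, runs along x at y = 8 mm, 30 mm above the table (its end lugs at x = -75 and 71 mm reach 35 mm)
- guide_end (a point): point on the guide's floor and centre line at the face of the end stop: x = 67.5, y = -26, z = 8 mm in the jig's frame. The guide's two rails (41 mm apart, 112 mm long up to the stop) are 9 mm high above the floor; lips on them overlap the slide's edges by 3 mm, so the slide only moves along x
- jaw (a point): middle of the underside of the clip's nose, a square steel block 12 x 12 mm at the end of the jaw arm that reaches over the guide from the hinge rod; shut, it is at x = 49.5, y = -28, z = 9 mm in the jig's frame, almost on the guide floor, and bars the slide's way
- press_bar (a point): middle of the top of the clip's press bar, a flat steel flap 92 mm long (along the jig's x), 34 mm wide, beyond the hinge rod from the guide; shut, at x = -27.5, y = 37, z = 37.5 mm in the jig's frame, rising outward by 0.2 rad. Pressed down anywhere it opens the jaw, at about 3 N at first, 7 to 9 N wide open; it springs back. A fingertip can slide along it while pressing (drag 3 to 6 N)
- clip (a joint): turn of the spring clip: 0 shut on the guide floor, 0.5 (rad) pressed to its limit; the bar goes down and the nose goes up by about 30 mm x this angle. The slide passes below the nose from about 0.2 up; about 0.3 to 0.45 is well open. Shut on top of the slide it reads about 0.14
- slide: flat aluminium slide 60 x 40 x 5 mm (x, y, z), about 0.2 kg, in the guide, a green circuit coupon on top; origin: centre of its underside; x as the jig's. The upright tab at its rear edge (x = -30 to -26 mm), 31 mm wide, reaches 34 mm above the underside: push on its rear face. It starts 6 to 20 mm short of the jaw; fully home its front touches the stop, origin at x = 37.5 mm in the jig's frame
- relay_spare: bystander: small blue relay, 22 x 29 x 36 mm, loose beside the fixture; origin at the centre of its underside
- dsub_plug: bystander: grey connector plug, 53 x 52 x 16 mm, loose beside the fixture; origin at the centre of its underside
- tape_1: bystander: roll of black tape, 62 x 60 x 19 mm, loose beyond the fixture; origin at the centre of its underside
- solder_reel: bystander: reel of solder, 58 mm across and 40 mm high, loose beside the press bar; origin at the centre of its underside

How it is judged:
By the outcome, as a careful person would: the job done as asked, in the order asked, and still so for the second after the job is handed in, with the robot touching nothing.
It also fails if it takes over 40 s, if anything falls off the work surface, if the arm or the gripper's body presses on something with over 40 N, if the wrist force passes 120 N, or if a joint passes its speed limit or range.

## Robot

A 6-joint arm with a two-finger parallel gripper is mounted at the origin on a cart in front of the work surface, level with it; the furniture and walls round the work are solid. World frame = base frame: x ahead of the robot, y to its left, z up, the work surface at z = 0. Lengths are in m, angles in rad, forces in N, time in s.
With the tool pointing down it reaches from about 0.25 to 0.85 m from the base axis. Payload 12.5 kg.
Tool frame: the origin (TCP) lies midway between the tips of the shut fingers; the grasp point (between the pads) lies 19 mm behind it; z points along the fingers, y is the line along which they close (so a half turn about z gives the same grasp; the last joint's range is limited). The gripper opens to 93 mm and grips with 3 to 60 N. Pads are 15 mm wide; open, the fingers measure 128 mm over their backs; the gripper's body (75 mm by 188 mm) begins 65 mm behind the grasp point.
Start: joints at [-1.355, 0.351, 1.652, -0, 1.139, -0.085], TCP at [0.163, -0.525, 0.219] pointing down, gripper open.
Joint ranges: [-2.75, 2.75], [-0.79, 2.1], [0.01, 2.65], [-1.57, 4.71], [0.07, 3.14], [-2.87, 2.87]. Speed limits (rad/s): [2.22, 2.22, 2.79, 3.14, 3.14, 3.14].

## Interface

Orientations are given as [roll, pitch, yaw] about the fixed x, y, z axes, in that order (R = Rz(yaw) Ry(pitch) Rx(roll)).
In Python, from station import * gives the robot as it stands. The module is installed in compiled form; this text tells all that it offers.
- The arm moves only by the tool apply_moves, never from a script. Its arguments are lists of equal length, an entry for each row: "dp": the shift along the tool's x, y, z in m, a list of three; "twist": the turn, a rotation vector about the tool's x, y, z in degrees, a list of three; "fingers": the finger opening in m, from 0 to 0.093. A call has 1 to 12 rows; each row shifts and turns the commanded pose from where the row before left it, along the tool's axes as they then stand; what a row does not reach is not made up. A row lasts 1/10 s, in which the tool goes at most 50 mm and 8.59 degrees, less where a joint would pass 70% of its speed; a pose out of reach is approached as far as the arm can. A call is refused whole if a number of a shift passes 0.05 or a number of a turn 8.59, either way. A call with a gripper value outside its range is refused whole. The fingers move at their own pace and stop on an object; "squeeze" is the grip in N (left out, the last holds). Time passes only in rows, so rows that do not move let the fingers close. It gives the time, the measured TCP pose, the force, the opening and the grip force at its end, in the units of the state.
- state(): the state, without advancing time (a new reading comes with each control period).
- grab_frame(name): name is "side" or "top"; returns (picture, depth): 384x512x3 uint8, blue, green, red; 384x512 float32, m along the optical axis (not along the pixel's ray), 0 where there is no reading.
- calibration(name): a dict with "mtx" (3x3 intrinsics, pixels), "k1" (the pictures are not rectified: a ray, as slopes to the right and down, at radius r is drawn at 1 + k1 r^2 times it, then the intrinsics apply), "origin" and "orientation" of the camera in the world. Camera axes: x right, y down, z forward; pixel columns grow to the right and rows downward; lengths in m; the calibration is good to about 2 mm. A picture is of the moment at which its call begins. calibration takes no time and is no camera call.
- job_done(): hands the job in; it is judged then, once.
Trained networks look in the newest picture that a camera, given by its name, has taken for a name from the list of things; names that differ only in an ending like _2 or _b are one class to them, and where a whole thing is asked for, a point or a joint stands for the part that bears it (a point fixed in the world has none). Each returns a list of dicts, best first, with "score" (0 to 1); they miss things now and then, are a little off and sometimes report something else, mostly with a low value. They report only what shows in the picture. A call takes as long as a camera call.
- regions_of(camera, target): "mask" (384x512 bool, what is visible of it) and "centre" ([column, row] as shares, 0 to 1, of the picture: columns of its width, rows of its height, amid what is visible of it).
- pinpoint(camera, target): "centre" ([column, row] as shares, 0 to 1, of the picture: columns of its width, rows of its height: a listed point, or the origin of a listed thing).
The state is a dict: "clock": time; "joints": joint angles; "qvel": joint speeds; "joint_torque": joint torques, N m; "tcp_pos": TCP position; "eef_rot": TCP orientation; "ft_force": force on the tool from outside, world axes, zero at the start; "torque": the same for the moment, N m; "gripper_width": opening from 0.0 (shut) to 1.0 (fully open); "finger_force": force on a finger pad.
Only numpy, scipy, OpenCV 4.12 (cv2) and the standard library are available. Lean on these libraries where they do the work, as an engineer would, in place of code of your own. Each camera call takes 0.05 s, during which the arm holds its last target. There are 200 camera calls.

## Working session

There is one attempt and no reset: what is moved stays moved. The work goes in short steps, Python scripts to look and compute and a tool call to move; the robot and the scene stay as the last step left them, time stands still between calls to the robot, and variables do not carry over. Pictures are saved under pics/ and viewed, at most 10 in all, crops included, and the job is handed in when it is done.

Besides the shell and the picture viewer there is one more tool, called after "Request:" as a command line: name --argument value ..., lists and objects as JSON in quotes. apply_moves: Moves the arm, as the interface text tells. Its arguments: {"type":"object","properties":{"dp":{"type":"array"},"twist":{"type":"array"},"fingers":{"type":"array"},"squeeze":{"type":"number"}},"required":["dp","twist","fingers"]}

```bash
mkdir -p pics
cat > h.py <<'E'
from station import *
import numpy as np, cv2
from scipy.spatial.transform import Rotation as R
def cam(n):
    c=calibration(n); o=np.array(c["orientation"],float)
    M=o if o.shape==(3,3) else R.from_euler('xyz',o).as_matrix() if o.size==3 else None
    return np.array(c["mtx"]),c["k1"],np.array(c["origin"]),M
def ray(n,u,v):
    K,k,o,M=cam(n); d=np.array([(u-K[0,2])/K[0,0],(v-K[1,2])/K[1,1]]); s=d.copy()
    for _ in range(20): s=d/(1+k*(s@s))
    return o,M@np.array([s[0],s[1],1])
def atz(n,u,v,z):
    o,d=ray(n,u,v); return o+d*(z-o[2])/d[2]
def proj(n,p):
    K,k,o,M=cam(n); q=M.T@(np.array(p)-o); s=q[:2]/q[2]; s=s*(1+k*(s@s)); return K[0,0]*s[0]+K[0,2],K[1,1]*s[1]+K[1,2]
def cloud(n,depth):
    K,k,o,M=cam(n); v,u=np.mgrid[:384,:512]; d=np.stack([(u-K[0,2])/K[0,0],(v-K[1,2])/K[1,1]],-1); s=d.copy()
    for _ in range(20): s=d/(1+k*(s**2).sum(-1,keepdims=True))
    return o+np.concatenate([s,np.ones_like(s[...,:1])],-1)*depth[...,None]@M.T
E
python3 - <<'E'
from h import *
print(state())
for n in("top","side"):
    print(n,calibration(n))
    p,d=grab_frame(n); cv2.imwrite(f"pics/{n}0.png",p); np.save(f"{n}0.npy",d); C=cloud(n,d)
    for t in "jig guide_end jaw press_bar slide relay_spare dsub_plug tape_1 solder_reel".split():
        for r in pinpoint(n,t)[:2]:
            u,v=r["centre"][0]*512,r["centre"][1]*384
            print(n,t,round(r["score"],2),round(u),round(v),C[min(int(v),383),min(int(u),511)].round(3))
E
```

```text
{'clock': 0.0, 'joints': array([-1.35456310e+00,  3.51277630e-01,  1.65242625e+00,  6.16749872e-06,
        1.13906059e+00, -8.45520988e-02]), 'qvel': array([-0.00090191,  0.00115255, -0.00099462, -0.00052451, -0.00065559,
       -0.00141393]), 'joint_torque': array([-6.08888131e-04, -4.97322536e+01, -2.85255969e+01,  6.98934775e-02,
        2.57215637e-02, -1.15447251e-04]), 'tcp_pos': array([ 0.16292718, -0.52496094,  0.21807793]), 'eef_rot': array([-3.14042549e+00, -1.04540200e-04,  3.00782677e-01]), 'ft_force': array([-0.49155709, -0.66040827, -0.26990143]), 'torque': array([ 0.05674982,  0.04936401, -0.04695005]), 'finger_force': 0.0, 'gripper_width': 1.0026215671372611}
top {'mtx': array([[370.06316328,   0.        , 260.65775796],
       [  0.        , 370.06316328, 198.71384083],
       [  0.        ,   0.        ,   1.        ]]), 'k1': -0.029704440380966198, 'origin': array([0.44786569, 0.03931675, 0.88504241]), 'orientation': array([-2.97742077,  0.02280688, -1.56259698])}
top jig 0.66 278 235 [0.506 0.019 0.017]
top guide_end 0.76 294 207 [ 0.574 -0.019  0.017]
top jaw 0.
[... 516 characters left out ...]
      ,   1.        ]]), 'k1': 0.05028958223579523, 'origin': array([0.45797186, 0.8780732 , 0.42704854]), 'orientation': array([-1.98502988e+00, -2.11123554e-03, -2.94801177e+00])}
side jig 0.93 309 212 [0.518 0.04  0.009]
side jig 0.67 284 196 [0.569 0.021 0.033]
side press_bar 0.98 318 203 [0.5   0.038 0.032]
side slide 0.63 340 192 [ 0.461 -0.055  0.016]
side slide 0.45 314 203 [0.507 0.048 0.036]
side relay_spare 0.66 339 193 [ 0.461 -0.055  0.014]
side dsub_plug 0.78 299 187 [ 0.551 -0.097  0.004]
side dsub_plug 0.19 285 197 [0.568 0.024 0.032]
side tape_1 0.66 242 205 [0.651 0.05  0.017]
side solder_reel 0.7 300 251 [0.519 0.189 0.011]
side solder_reel 0.52 240 205 [0.656 0.048 0.016]
```

Run:
```python
from h import *
p=cv2.imread("pics/top0.png")[130:290,190:370]; cv2.imwrite("pics/top0c.png",cv2.resize(p,None,fx=4,fy=3.75/1,interpolation=cv2.INTER_CUBIC)[:600])
p=cv2.imread("pics/side0.png")[120:290,190:400]; cv2.imwrite("pics/side0c.png",cv2.resize(p,None,fx=3.5,fy=3.5,interpolation=cv2.INTER_CUBIC))
```

```text
(no output)
```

View pics/top0c.png

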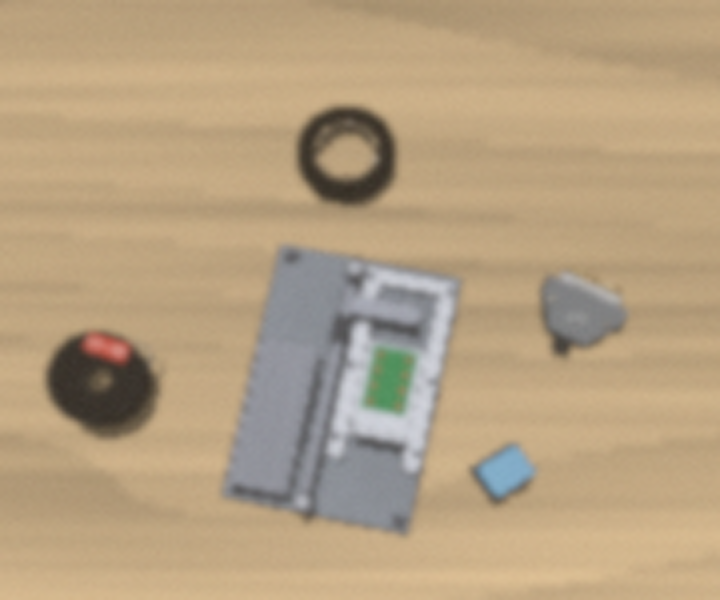

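View pics/side0c.png

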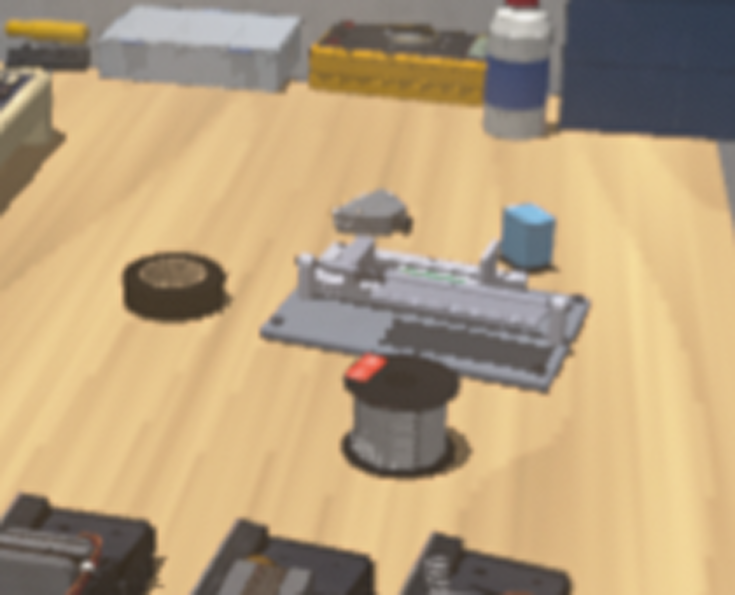

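The views show the jig rotated about −0.2 rad. In the top crop its plate corners are at (285,245), (462,277), (408,533) and (222,495), with the press bar on the left. The slide's tab is near (380,440), and the reel, relay, plug and tape all sit clear of the fixture. Next I fit the jig pose and find the tab.

Run:
```python
from h import *
from scipy.optimize import least_squares
T=lambda c:(c[0]/4+190-.375,c[1]/3.75+130-.37)
S=lambda c:(c[0]/3.5+190-.36,c[1]/3.5+120-.36)
L=[("top",T((285,245)),(82.5,56,8)),("top",T((462,277)),(82.5,-56,8)),("top",T((408,533)),(-82.5,-56,8)),("top",T((222,495)),(-82.5,56,8)),
("top",(290,216),(49.5,-28,9)),("top",(294,207),(67.5,-26,8)),("top",(256,240),(-27.5,37,37.5)),("side",(318,203),(-27.5,37,37.5)),
("side",S((262,332)),(82.5,56,8)),("side",S((548,388)),(-82.5,56,4)),("side",S((590,300)),(-82.5,-56,8))]
W=lambda q,p:np.array([q[0]+np.cos(q[2])*p[0]/1e3-np.sin(q[2])*p[1]/1e3,q[1]+np.sin(q[2])*p[0]/1e3+np.cos(q[2])*p[1]/1e3,p[2]/1e3])
f=lambda q:np.concatenate([np.array(proj(n,W(q,p)))-uv for n,uv,p in L])
r=least_squares(f,[.506,.019,-.22],loss="soft_l1"); q=r.x; print(q.round(4)); print(f(q).reshape(-1,2).round(1).tolist())
np.save("jig.npy",q)
for n in("top","side"):
    C=cloud(n,np.load(f"{n}0.npy")).reshape(-1,3); d=C[:,:2]-q[:2]; c,s=np.cos(q[2]),np.sin(q[2])
    J=np.c_[d[:,0]*c+d[:,1]*s,-d[:,0]*s+d[:,1]*c,C[:,2]]*1e3
    m=(abs(J[:,1]+26)<18)&(J[:,0]>-75)&(J[:,0]<20)&(J[:,2]>22)&(J[:,2]<60); print(n,"tab",J[m].round(0).astype(int).tolist()[:60])
    m=(abs(J[:,1]-37)<22)&(J[:,0]>-80)&(J[:,0]<25)&(J[:,2]>15); print("bar",m.sum(),J[m].mean(0).round(1),np.percentile(J[m],[2,98],axis=0).round(0).tolist())
for nm,u,v in(("reel",215,235),("relay",315,257)):
    w=atz("top",u,v,.038)[:2]-q[:2]; print(nm,(w[0]*c+w[1]*s).round(3),(-w[0]*s+w[1]*c).round(3))
p0=np.array(state()["tcp_pos"])
for x in(-55,): print(W(q,(x,5.5,0)))
```

```text
[ 0.5122  0.0244 -0.205 ]
[[-1.0, -0.9], [0.5, 0.2], [0.3, 0.5], [-0.1, 0.3], [1.5, -1.4], [-1.9, 0.1], [1.5, -0.0], [2.7, 3.0], [-1.6, -0.7], [-0.3, 1.2], [0.4, -0.0]]
top tab [[-27, -10, 42], [-26, -13, 42], [-26, -15, 40], [-25, -17, 40], [-29, -11, 43], [-29, -13, 42], [-28, -15, 41], [-28, -18, 43], [-27, -20, 40], [-27, -22, 43], [-26, -24, 41], [-26, -26, 39], [-25, -29, 43], [-29, -20, 35], [-29, -22, 44], [-28, -25, 41], [-28, -27, 40], [-28, -29, 43], [-27, -31, 44], [-27, -33, 42], [-26, -36, 43], [-25, -38, 40], [-29, -30, 26], [-29, -32, 38], [-29, -34, 41], [-28, -36, 42], [-28, -38, 41]]
bar 639 [-27.9  36.9  37.3] [[-72.0, 20.0, 32.0], [16.0, 54.0, 42.0]]
side tab [[-26, -43, 42], [-26, -37, 42], [-29, -33, 45], [-29, -41, 41], [-25, -31, 42], [-27, -33, 42], [-29, -31, 43], [-29, -43, 38], [-27, -24, 43], [-28, -27, 42], [-28, -36, 39], [-26, -19, 43], [-28, -21, 42], [-28, -27, 40], [-29, -35, 37], [-25, -15, 42], [-28, -14, 43], [-28, -20, 41], [-28, -31, 36], [-29, -35, 35], [-26, -14, 41], [-28, -12, 42], [-29, -18, 40], [-29, -27, 36], [-29, -35, 32], [-26, -14, 39], [-28, -12, 40], [-29, -17, 38], [-29, -29, 33], [-29, -37, 29], [-27, -12, 38], [-28, -12, 38], [-29, -17, 36], [-29, -28, 31], [-29, -35, 28], [-29, -11, 36], [-29, -21, 32], [-29, -29, 28], [-29, -37, 25], [-27, -12, 33], [-29, -12, 34], [-29, -21, 30], [-28, -32, 25], [-29, -38, 22], [-26, -14, 30], [-28, -15, 30], [-29, -21, 27], [-29, -29, 24], [-28, -9, 30], [-29, -13, 29], [-29, -23, 24], [-26, -10, 27], [-27, -14, 26], [-29, -13, 27], [-29, -21, 23]]
bar 366 [-29.  41.  38.] [[-72.0, 18.0, 34.0], [16.0, 54.0, 41.0]]
reel -0.037 0.135
relay -0.038 -0.098
[0.45942244 0.04094445 0.        ]
```

Request:
apply_moves --dp '[[0.03, -0.03, 0], [0.034, -0.034, 0], [0.034, -0.034, 0], [0.034, -0.034, 0], [0.034, -0.034, 0], [0.034, -0.034, 0], [0.034, -0.034, 0], [0.034, -0.034, 0], [0.034, -0.034, 0], [0.034, -0.034, 0], [0.034, -0.034, 0], [0.03, -0.03, 0]]' --twist '[[0, 0, 0], [0, 0, 0], [0, 0, 0], [0, 0, 0], [0, 0, 0], [0, 0, 0], [0, 0, 0], [0, 0, 0], [0, 0, 0], [0, 0, 0], [0, 0, 0], [0, 0, 0]]' --fingers '[0.048, 0.048, 0.048, 0.048, 0.048, 0.048, 0.048, 0.048, 0.048, 0.048, 0.048, 0.048]'

```text
clock: 2.2
tcp_pos: [0.4272, -0.0225, 0.2189]
eef_rot: [3.141, -0.001, 0.301]
ft_force: [0.4, -1.8, 0.3]
gripper_width: 0.517
finger_force: 0.0
```

Request:
apply_moves --dp '[[0.02, -0.02, 0.01], [0.02, -0.02, 0.01], [0, 0, 0.02], [0, 0, 0.02], [0, 0, 0.02], [0, 0, 0.02], [0, 0, 0]]' --twist '[[0, 0, 0], [0, 0, 0], [0, 0, 7.25], [0, 0, 7.25], [0, 0, 7.25], [0, 0, 7.25], [0, 0, 0]]' --fingers '[0.048, 0.048, 0.048, 0.048, 0.048, 0.048, 0.048]'

```text
clock: 2.9
tcp_pos: [0.4516, 0.0254, 0.1169]
eef_rot: [3.141, 0.004, -0.207]
ft_force: [-0.2, 0.3, 0.0]
gripper_width: 0.516
finger_force: 0.0
```

```bash
cat > w.py <<'E'
from h import *
q=np.load("jig.npy"); s=state(); c,n=np.cos(q[2]),np.sin(q[2])
A=np.array([[c,n,0],[-n,c,0],[0,0,1]])
print(s["clock"],"jig mm",(A@(s["tcp_pos"]-[q[0],q[1],0])*1e3).round(1),"rot",np.round(s["eef_rot"],4),"dyaw",round(s["eef_rot"][2]-q[2],4),"F jig",(A@s["ft_force"]).round(1),"T",np.round(s["torque"],2),s["gripper_width"]*93)
E
python3 w.py
```

```text
2.9 jig mm [-59.5 -11.3 116.9] rot [ 3.141   0.0037 -0.2072] dyaw -0.0023 F jig [-0.3  0.2  0. ] T [ 0.07  0.03 -0.04] 48.020575225123814
```

Request:
apply_moves --dp '[[0.005, -0.009, 0.01], [0.0045, -0.009, 0.02], [0, 0, 0.02], [0, 0, 0.012], [0, 0, 0], [0, 0, 0]]' --twist '[[0, 0, 0], [0, 0, 0], [0, 0, 0], [0, 0, 0], [0, 0, 0], [0, 0, 0]]' --fingers '[0.048, 0.048, 0.048, 0.048, 0.048, 0.048]'

```text
clock: 3.5
tcp_pos: [0.4663, 0.0411, 0.0572]
eef_rot: [-3.141, -0.001, -0.204]
ft_force: [0.8, 0.4, 0.6]
gripper_width: 0.516
finger_force: 0.0
```

Run:
```python
import w
from h import *
a=grab_frame("top")[0]; b=grab_frame("side")[0]
a=cv2.resize(a[170:290,220:350],None,fx=4.5,fy=4.5,interpolation=2)[:,:400*1]if 0 else cv2.resize(a[175:285,220:330],(400,400),interpolation=cv2.INTER_CUBIC)
b=cv2.resize(b[140:250,260:370],(400,400),interpolation=cv2.INTER_CUBIC)
cv2.imwrite("pics/v1.png",np.hstack([a,b]))
```

```text
3.5 jig mm [-48.3   7.   57.2] rot [-3.1414e+00 -6.0000e-04 -2.0440e-01] dyaw 0.0006 F jig [0.7 0.6 0.6] T [-0.01  0.04 -0.06] 47.98229000891215
```

View pics/v1.png

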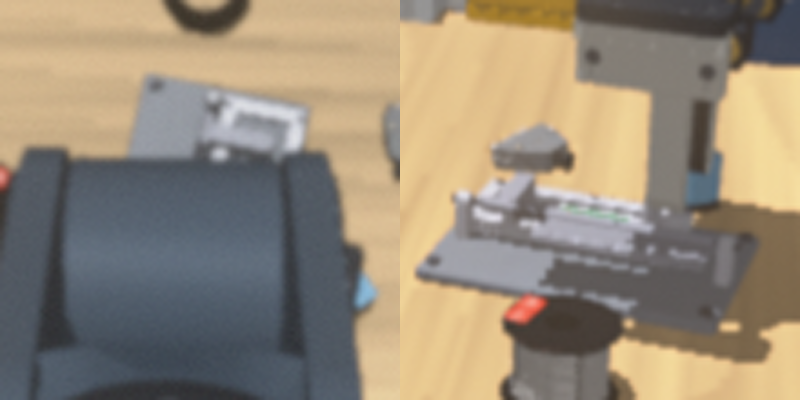

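The side view shows the near finger above the press bar at about (670,215), behind the tab, with nothing touching. Descending in steps.

Request:
apply_moves --dp '[[0, 0, 0.007], [0, 0, 0.006], [0, 0, 0.004], [0, 0, 0.003], [0, 0, 0.003], [0, 0, 0]]' --twist '[[0, 0, 0], [0, 0, 0], [0, 0, 0], [0, 0, 0], [0, 0, 0], [0, 0, 0]]' --fingers '[0.048, 0.048, 0.048, 0.048, 0.048, 0.048]'

```text
clock: 4.2
tcp_pos: [0.4659, 0.0412, 0.0335]
eef_rot: [-3.141, 0.0, -0.205]
ft_force: [-0.6, 2.0, 5.9]
gripper_width: 0.519
finger_force: 2.4
```

Request:
apply_moves --dp '[[0, 0, 0.002], [0, 0, 0.002], [0, 0, 0.002], [0, 0, 0]]' --twist '[[0, 0, 0], [0, 0, 0], [0, 0, 0], [0, 0, 0]]' --fingers '[0.048, 0.048, 0.048, 0.048]'

```text
clock: 4.6
tcp_pos: [0.466, 0.0412, 0.0279]
eef_rot: [-3.141, -0.0, -0.205]
ft_force: [-1.8, 3.8, 8.0]
gripper_width: 0.517
finger_force: 4.2
```

```bash
python3 w.py
```

```text
4.6 jig mm [-48.6   7.1  27.9] rot [-3.1413e+00 -3.0000e-04 -2.0530e-01] dyaw -0.0003 F jig [-2.6  3.3  8. ] T [0.92 0.33 0.07] 48.092738050348316
```

Run:
```python
from h import *
import w
q,A=w.q,w.A
d1=grab_frame("side")[1]; d2=grab_frame("top")[1]
for n,d in(("side",np.load("side0.npy")),("side",d1),("top",np.load("top0.npy")),("top",d2)):
    J=((cloud(n,d).reshape(-1,3)-[q[0],q[1],0])@A.T)*1e3
    m=(abs(J[:,0]-49.5)<6)&(abs(J[:,1]+28)<6)&(J[:,2]<70); print(n,m.sum(),np.percentile(J[m,2],[10,50,90]).round(1) if m.any() else "")
```

```text
4.6 jig mm [-48.6   7.1  27.9] rot [-3.1413e+00 -3.0000e-04 -2.0530e-01] dyaw -0.0003 F jig [-2.6  3.3  8. ] T [0.92 0.33 0.07] 48.092738050348316
side 24 [23.3 32.7 34. ]
side 43 [22.2 41.5 47.1]
top 30 [24.9 32.7 34.4]
top 34 [ 8.9 44.6 46.4]
```

Nose is about 11.5 mm up, so the clip is at about 0.38 and well open. Pushing now.

Request:
apply_moves --dp '[[0.003, 0, 0], [0.004, 0, 0], [0.004, 0, 0], [0.003, 0, 0], [0.003, 0, 0], [0.003, 0, 0], [0.003, 0, 0], [0, 0, 0]]' --twist '[[0, 0, 0], [0, 0, 0], [0, 0, 0], [0, 0, 0], [0, 0, 0], [0, 0, 0], [0, 0, 0], [0, 0, 0]]' --fingers '[0.048, 0.048, 0.048, 0.048, 0.048, 0.048, 0.048, 0.048]'

```text
clock: 5.5
tcp_pos: [0.4867, 0.0364, 0.0275]
eef_rot: [3.141, 0.004, -0.205]
ft_force: [-6.4, 3.4, 7.8]
gripper_width: 0.513
finger_force: 4.7
```

```bash
python3 w.py
```

```text
5.5 jig mm [-27.3   6.6  27.5] rot [ 3.1409  0.0039 -0.2051] dyaw -0.0001 F jig [-7.   2.   7.8] T [0.64 1.36 0.17] 47.71392147646759
```

Request:
apply_moves --dp '[[0.003, 0, 0], [0.003, 0, 0], [0.003, 0, 0], [0.003, 0, 0], [0.003, 0, 0], [0.003, 0, 0], [0.003, 0, 0], [0, 0, 0]]' --twist '[[0, 0, 0], [0, 0, 0], [0, 0, 0], [0, 0, 0], [0, 0, 0], [0, 0, 0], [0, 0, 0], [0, 0, 0]]' --fingers '[0.048, 0.048, 0.048, 0.048, 0.048, 0.048, 0.048, 0.048]'

```text
clock: 6.3
tcp_pos: [0.5075, 0.0321, 0.0275]
eef_rot: [3.141, 0.003, -0.205]
ft_force: [-6.7, 2.8, 7.8]
gripper_width: 0.516
finger_force: 4.7
```

```bash
python3 w.py
```

```text
6.3 jig mm [-6.1  6.7 27.5] rot [ 3.141   0.0035 -0.2051] dyaw -0.0001 F jig [-7.1  1.3  7.8] T [0.62 1.21 0.15] 47.978103611241416
```

Request:
apply_moves --dp '[[0.002, 0, 0], [0.002, 0, 0], [0.001, 0, 0], [0.001, 0, 0], [0, 0, 0]]' --twist '[[0, 0, 0], [0, 0, 0], [0, 0, 0], [0, 0, 0], [0, 0, 0]]' --fingers '[0.048, 0.048, 0.048, 0.048, 0.048]'

```text
clock: 6.8
tcp_pos: [0.5123, 0.0312, 0.0275]
eef_rot: [3.141, 0.006, -0.205]
ft_force: [-12.6, 4.9, 12.7]
gripper_width: 0.519
finger_force: 7.9
```

```bash
python3 w.py
```

```text
6.8 jig mm [-1.3  6.7 27.5] rot [ 3.1409  0.0059 -0.2055] dyaw -0.0005 F jig [-13.3   2.2  12.7] T [ 0.72  2.14 -0.07] 48.28197451920688
```

Request:
apply_moves --dp '[[0.001, 0, 0], [0.001, 0, 0], [0, 0, 0]]' --twist '[[0, 0, 0], [0, 0, 0], [0, 0, 0]]' --fingers '[0.048, 0.048, 0.048]'

```text
clock: 7.1
tcp_pos: [0.5123, 0.0311, 0.0273]
eef_rot: [3.14, 0.01, -0.206]
ft_force: [-20.5, 5.5, 19.7]
gripper_width: 0.518
finger_force: 11.5
```

Run:
```python
from h import *
import w
q,A=w.q,w.A
d1=grab_frame("side")[1]; d2=grab_frame("top")[1]
for n,d in(("side",d1),("top",d2)):
    J=((cloud(n,d).reshape(-1,3)-[q[0],q[1],0])@A.T)*1e3
    m=(abs(J[:,0]-49.5)<6)&(abs(J[:,1]+28)<6)&(J[:,2]<70); print(n,m.sum(),np.percentile(J[m,2],[10,50,90]).round(1) if m.any() else "")
    m=(J[:,0]>-10)&(J[:,0]<40)&(abs(J[:,1]+26)<17)&(J[:,2]>25)&(J[:,2]<46); print("tab",J[m].round(0).astype(int).tolist()[:25])
```

```text
7.1 jig mm [-1.2  6.6 27.3] rot [ 3.1405  0.0101 -0.2058] dyaw -0.0008 F jig [-21.2   1.3  19.7] T [ 1.04  3.64 -0.35] 48.175900178528146
side 40 [25.1 43.4 47.8]
tab [[2, -17, 46], [1, -20, 44], [-2, -18, 46], [-3, -20, 45], [-7, -22, 45], [-9, -21, 46], [2, -17, 43], [0, -18, 43], [-1, -20, 43], [-4, -19, 44], [-6, -19, 44], [-8, -19, 44], [-10, -19, 45], [2, -20, 40], [1, -20, 40], [-2, -18, 41], [-4, -19, 41], [-6, -17, 42], [-7, -21, 41], [-10, -21, 42], [2, -19, 38], [0, -20, 38], [-2, -20, 38], [-4, -20, 39], [-6, -20, 39]]
top 0 
tab []
```

The TCP stalled at x = −1.2 mm while the force rose, so the slide is against the stop. Backing off along x with the bar still held, then lifting.

Request:
apply_moves --dp '[[-0.002, 0, 0], [-0.002, 0, 0], [-0.002, 0, 0], [-0.002, 0, 0], [-0.001, 0, 0], [0, 0, 0]]' --twist '[[0, 0, 0], [0, 0, 0], [0, 0, 0], [0, 0, 0], [0, 0, 0], [0, 0, 0]]' --fingers '[0.048, 0.048, 0.048, 0.048, 0.048, 0.048]'

```text
clock: 7.8
tcp_pos: [0.5106, 0.0319, 0.029]
eef_rot: [-3.141, -0.006, -0.206]
ft_force: [5.9, -1.4, 7.8]
gripper_width: 0.515
finger_force: 3.8
```

```bash
python3 w.py
```

```text
7.8 jig mm [-3.1  7.1 29. ] rot [-3.1406 -0.0063 -0.2057] dyaw -0.0008 F jig [ 6.1 -0.2  7.8] T [ 0.09 -1.05 -0.15] 47.88663251925081
```

Request:
apply_moves --dp '[[0, 0, -0.002], [0, 0, -0.003], [0, 0, -0.003], [0, 0, -0.004], [0, 0, -0.005], [0, 0, -0.01], [0, 0, -0.02], [0, 0, -0.03], [0, 0, -0.04], [0, 0, 0]]' --twist '[[0, 0, 0], [0, 0, 0], [0, 0, 0], [0, 0, 0], [0, 0, 0], [0, 0, 0], [0, 0, 0], [0, 0, 0], [0, 0, 0], [0, 0, 0]]' --fingers '[0.048, 0.048, 0.048, 0.048, 0.048, 0.048, 0.048, 0.048, 0.048, 0.048]'

```text
clock: 8.8
tcp_pos: [0.5102, 0.0322, 0.1496]
eef_rot: [-3.14, -0.008, -0.205]
ft_force: [0.1, -0.3, -0.8]
gripper_width: 0.517
finger_force: 0.0
```

Request:
apply_moves --dp '[[-0.01, 0.02, -0.02], [-0.02, 0.04, 0], [-0.02, 0.04, 0], [-0.02, 0.04, 0], [-0.02, 0.04, 0], [-0.02, 0.04, 0], [0, 0.04, 0], [0, 0.03, 0], [0, 0, 0]]' --twist '[[0, 0, 0], [0, 0, 0], [0, 0, 0], [0, 0, 0], [0, 0, 0], [0, 0, 0], [0, 0, 0], [0, 0, 0], [0, 0, 0]]' --fingers '[0.048, 0.048, 0.048, 0.048, 0.048, 0.048, 0.048, 0.048, 0.048]'

```text
clock: 9.7
tcp_pos: [0.3404, -0.2317, 0.1647]
eef_rot: [3.141, -0.0, -0.209]
ft_force: [0.7, 0.8, 0.0]
gripper_width: 0.514
finger_force: 0.0
```

Run:
```python
from h import *
import w
q,A=w.q,w.A
P=[]
for n in("side","top"):
    p,d=grab_frame(n); P.append(p)
    J=((cloud(n,d).reshape(-1,3)-[q[0],q[1],0])@A.T)*1e3
    m=(abs(J[:,0]-49.5)<6)&(abs(J[:,1]+28)<6)&(J[:,2]<70); print(n,"nose",np.percentile(J[m,2],[10,50,90]).round(1) if m.any() else "")
    m=(J[:,0]>-40)&(J[:,0]<30)&(abs(J[:,1]+26)<17)&(J[:,2]>25)&(J[:,2]<46); print("tab x",np.percentile(J[m,0],[5,50,95]).round(1) if m.any() else "")
    m=(abs(J[:,1]-37)<22)&(J[:,0]>-80)&(J[:,0]<25)&(J[:,2]>15); print("bar",J[m].mean(0).round(1))
a=cv2.resize(P[1][130:290,190:350],(400,400),interpolation=cv2.INTER_CUBIC);b=cv2.resize(P[0][140:260,230:350],(400,400),interpolation=cv2.INTER_CUBIC)
cv2.imwrite("pics/v2.png",np.hstack([a,b]))
```

```text
9.7 jig mm [-116.  -285.7  164.7] rot [ 3.141e+00 -4.000e-04 -2.086e-01] dyaw -0.0036 F jig [0.5 1.  0. ] T [ 0.07 -0.02  0.05] 47.793237252487955
side nose [23.4 36.8 39.1]
tab x [ 7.1  8.1 10.7]
bar [-29.   39.7  33.4]
top nose [21.8 38.4 39.9]
tab x [ 7.4  8.9 11.2]
bar [-28.   37.1  33.5]
```

View pics/v2.png

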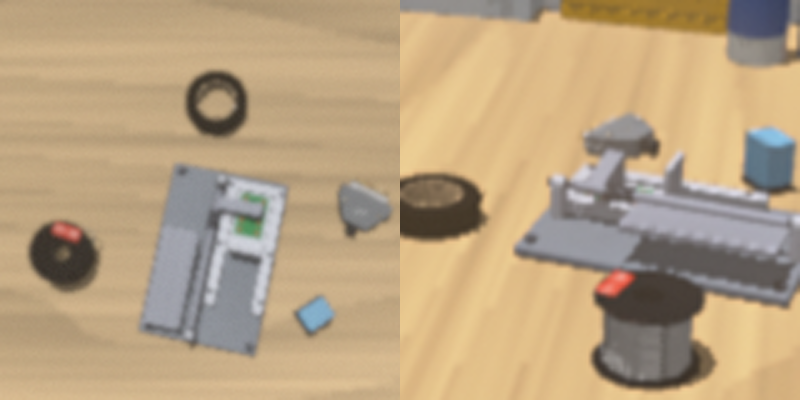

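The slide sits home, with the tab's rear at x of about 7.4 mm (7.5 is fully home). The jaw is clamped on it (nose about 5 mm above shut), and the bystanders are where they were.

```bash
python3 -c "
from station import *
print(job_done())"
```

```text
the job is handed in; nothing more can be done
None
```

The slide is home against the end stop with the jaw clamped on it, the arm is clear, the bystanders look unmoved, and the job was handed in at about 10 s on the robot's clock.

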